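# Shut and latch the service hatch of a wall heater

## Task

The wall heater lies on its back on the bench, wiring done: swing its service hatch shut and press it down against its springs just until you feel it rest on its stop, then, still pressing, turn the sprung wing knob about a quarter turn clockwise until you feel the latch come up against its end, and ease up while holding the wing so that it drops into the locked notch and keeps the hatch down by itself. Go by feel and never force the press or the turn, for that bends the latch bracket inside. Let go at the end, and leave the dish, the screwdriver and the oil can where they are.

Things in the scene. Friction and masses are not known exactly. Their poses are not given: they have to be found in the camera images.
- heater: wall heater lying on its back: white sheet-metal box 300 x 400 mm, 120 mm high, fixed to the bench. Origin: middle of its underside; z up, y along its 400 mm side, x roughly away from the robot. A louvred grille covers the -y end (top 122 mm above the bench); the service hatch covers the opening in the +y end
- hatch_hinge (a point): middle of the hatch's hinge axis, fixed on the heater at (50, 115, 130) mm from its origin, axes as the heater's. The hinge runs along y. The hatch is on its -x side and opens by lifting its free edge, which is the side nearer to the robot. The heater's top round the hatch is 10 mm below this axis
- hatch_edge (a point): middle of the hatch's free edge on its upper face, 163 mm from the hinge axis; moves with the hatch. The hatch is a flat white plate reaching from 7 to 163 mm from the axis, 150 mm along the hinge, 4 mm thick, 0.16 kg, its mid-plane through the hinge axis. Axes as the hinge's, tilting with the hatch (x towards the hinge, z out of the upper face)
- wing_grip (a point): middle of the wing of the knob (black, on a steel skirt), on the knob's axis, 95 mm from the hinge axis at mid-width of the hatch, 22 mm above the hatch's mid-plane. The wing is 46 mm long, 10 mm thick and 24 mm high, from 12 mm below to 12 mm above this point. Turns with the knob: y runs along the wing, x across its thickness, z along the axis, out of the hatch
- wing_skirt (a point): middle of the top of the knob's round steel skirt, 48 mm across, on which the wing stands, 12 mm below wing_grip; pressing on the skirt or on the gripped wing presses the hatch down. Below the hatch the knob carries a steel tongue with an upright pin 38 mm from the axis; it points about to heater -y at rest and about to the free edge (-x) when latched
- springs (a point): middle between two spring buttons (116 mm apart along y) under the hatch's free edge, 140 mm from the hinge axis, as high as their tops when free. They carry the hatch from about 0.08 rad downwards. Pushing it down at the knob takes about 8 N at first and 11 to 16 N at the end; once unloaded they lift the hatch again
- latch (a point): rough middle of the steel bracket inside, under the free edge, with the hatch stop and the notched lip. It was set by hand, up to 4.5 mm up or down and 5.5 mm along the hinge, which this point does not show: depth and locked angle must be felt. It bends if the knob is pressed with over about 27 N, or turned with over about 0.6 N m against the lip or the end of the notch
- hatch (a joint): hatch angle in rad: 0 = level, 1.15 = wide open; starts at 0.45 to 0.9. Stiff hinge (0.2 N m): it stays where it is left, down to the springs (about 0.08). It meets its hard stop somewhere between -0.03 and +0.03. Latched and let go, it stands about 0.033 above the stop (pin up in the notch)
- wing (a joint): turn of the wing in rad, clockwise from above. 0 = rest: wing 0.2 rad clockwise of the hinge line; a spring (0.06 to 0.1 N m) brings it back there unless latched. From about 0.3 to 0.7 the pin runs under the lip, only with the hatch within 1.5 mm of its stop. The notch is between 1.2 and 1.5 and 0.05 wide, then a firm end; the pin drops in as the press is eased, wing still held there
- dish: small open steel parts dish, 84 mm across, 22 mm high, standing on the heater's grille; origin at the middle of its underside
- screwdriver: screwdriver with a wooden handle, lying on the bench before the heater
- oil_can: steel can, 60 mm across, 120 mm high, standing on the bench; origin at the middle of its underside

How it is judged:
On the way, in this order (a step that is already met when the one before it is completed fails the run):
1. the hatch is swung down onto its spring buttons with the wing not yet turned (value of joint hatch below 0.1 rad and value of joint wing below 0.6 rad), for 0.1 s.
2. the wing has been turned to the latch with the hatch held down (value of joint hatch below 0.072 rad and value of joint wing above 1.1 rad), for 0.1 s.
At the end, for the whole second after the job is handed in: the wing stays turned by more than 1.1 rad (it springs back to 0 unless its pin is in the notch), the hatch is held down (hatch angle under 0.072 rad), and both are at rest (all of step 2 and velocity of joint each of wing, hatch below 0.05 rad/s); the robot touches nothing.
It fails at once if a bystander (dish, screwdriver, oil can) moved by more than 30 mm (distance of any of dish, screwdriver, oil_can from where it was at the start of the episode above 0.03 m).
It fails at once if the hatch was pressed too hard onto its stop (hatch plate on the bracket in the heater) (contact force between hatch_c0 and heater above 12 N).
It fails at once if the latch was forced (the knob's tongue against the bracket in the heater) (contact force between wing and heater above 20 N).
It also fails if it takes over 67 s, if anything falls off the work surface, if the arm or the gripper's body presses on something with over 40 N, if the wrist force passes 120 N, or if a joint passes its speed limit or range.

## Robot

A 6-joint arm with a two-finger parallel gripper is mounted at the origin on the work surface. World frame = base frame: x ahead of the robot, y to its left, z up, the work surface at z = 0. Lengths are in m, angles in rad, forces in N, time in s.
With the tool pointing down it reaches from about 0.3 to 0.875 m from the base axis. Payload 6.4 kg.
Tool frame: the origin (TCP) lies on the front face of the gripper's body, between the roots of the fingers; the fingertips stand 64 mm ahead of it and the grasp point (between the pads) lies 45 mm ahead of it; z points along the fingers, y is the direction in which the jaws open and shut (so a half turn about z gives the same grasp; the last joint's range is limited). The gripper opens to 88 mm and grips with 3 to 60 N. Pads are 18 mm wide; open, the fingers measure 123 mm over their backs; the gripper's body (75 mm by 187 mm) begins 45 mm behind the grasp point.
Start: joints at [-1.337, 0.181, 1.607, -0, 1.354, -0.206], TCP at [0.245, -0.52, 0.303] pointing down, gripper open.
Joint ranges: [-2.99, 2.99], [-0.89, 2.07], [0.3, 2.58], [-1.14, 4.28], [0, 2.63], [-3.12, 3.12]. Speed limits (rad/s): [2.57, 2.57, 3.01, 3.14, 3.14, 3.14].

## Interface

Orientations are given as a 3x3 rotation matrix whose columns are the frame's x, y, z axes.
In Python, from station import readout, cams, close_job, models gives the robot as it stands.
- The arm moves only by the tool step_arm, never from a script. Its argument "motion" is a list of rows, each an object of numbers: "tx", "ty", "tz": the shift along the world's x, y, z in cm; "ax", "ay", "az": the turn, a rotation vector about the world's x, y, z in rad; "claw": the opening in per cent of the stroke, from 0 (shut) to 100 (fully open). A call has 1 to 10 rows; each row is the pose to reach, as a shift and turn from the pose commanded when the call began; what a row does not reach only later rows make up. A row lasts 1/12 s, in which the tool goes at most 41.7 mm and 7.16 degrees, less where a joint would pass 70% of its speed; a pose out of reach is approached as far as the arm can. A call with a gripper value outside its range is refused whole. The fingers move at their own pace and stop on an object; "squeeze" is the grip in N (left out, the last holds). Time passes only in rows, so rows that repeat a pose let the fingers close. It gives the time, the measured TCP pose, the force and the opening at its end, in the units of the state.
- readout.get_state(): the state, without advancing time (a new reading comes with each control period).
- cams.read_camera(name): name is "scene" or "top"; returns a dict with "color" (480x640x3 uint8, blue, green, red), "range_z" (480x640 float32, m along the optical axis (not along the pixel's ray), 0 where there is no reading), "mtx" (3x3 intrinsics, pixels), "position" and "attitude" of the camera in the world. Camera axes: x right, y down, z forward; pixel columns grow to the right and rows downward; lengths in m; the calibration is good to about 2 mm. A picture is of the moment at which its call begins.
- close_job(): hands the job in, once; it reports no verdict.
Trained networks look in a picture, given as the dict that the camera call returned (one of the last four; its "shot" number tells which), for a name from the list of things; names that differ only in an ending like _2 or _b are one class to them, and where a whole thing is asked for, a point or a joint stands for the part that bears it (a point fixed in the world has none). Each returns a list of dicts, best first, with "confidence" (0 to 1); they miss things now and then, are a little off and sometimes report something else, mostly with a low value. They report only what shows in the picture. A call takes as long as a camera call.
- models.search_frame(thing, picture): "point" ([x, y, z] in m, in the coordinates of the camera as it stood for that picture, good to about 4 mm: the middle of the surface that is visible of it).
The state is a dict: "time": time; "joint_positions": joint angles; "joint_velocities": joint speeds; "tau": joint torques, N m; "tcp_pos": TCP position; "tcp_rot": TCP orientation; "ft_force": force on the tool from outside, world axes, zero at the start; "ft_torque": the same for the moment, N m; "grip_width": finger opening in m.
Only numpy, scipy, OpenCV 4.12 (cv2) and the standard library are available. Lean on these libraries where they do the work, as an engineer would, in place of code of your own. Each camera call takes 0.05 s, during which the arm holds its last target.

## Working session

There is one attempt and no reset: what is moved stays moved. The work goes in short steps, Python scripts to look and compute and a tool call to move; the robot and the scene stay as the last step left them, time stands still between calls to the robot, and variables do not carry over. Pictures are saved under pics/ and viewed, and the job is handed in when it is done.

Besides the shell and the picture viewer there is one more tool, called after "Emit:" as a command line: name --argument value ..., lists and objects as JSON in quotes. step_arm: Moves the arm, as the interface text tells. Its arguments: {"type":"object","properties":{"motion":{"type":"array"},"squeeze":{"type":"number"}},"required":["motion"]}

```bash
ls; mkdir -p pics; cat > h.py <<'E'
import numpy as np, cv2
from station import readout, cams, close_job, models
def toworld(p,c):
    return np.array(c["attitude"])@np.array(p)+np.array(c["position"])
def px(u,v,c):
    z=c["range_z"][int(v),int(u)]; K=c["mtx"]
    return toworld([(u-K[0][2])/K[0][0]*z,(v-K[1][2])/K[1][1]*z,z],c)
def cloud(c):
    K=np.array(c["mtx"]);z=c["range_z"];v,u=np.mgrid[0:480,0:640]
    P=np.stack([(u-K[0,2])/K[0,0]*z,(v-K[1,2])/K[1,1]*z,z],-1)
    return P@np.array(c["attitude"]).T+np.array(c["position"])
def proj(p,c):
    K=np.array(c["mtx"]);q=np.array(c["attitude"]).T@(np.array(p)-np.array(c["position"]));q=K@q;return q[:2]/q[2]
E
python3 - <<'E'
from h import *
np.set_printoptions(precision=4,suppress=True)
print(readout.get_state())
for n in ("scene","top"):
    c=cams.read_camera(n); cv2.imwrite(f"pics/{n}0.png",c["color"])
    np.savez(f"pics/{n}0.npz",**{k:np.array(v) for k,v in c.items()})
    for t in ["heater","hatch_hinge","hatch_edge","wing_grip","wing_skirt","springs","latch","dish","screwdriver","oil_can"]:
        r=models.search_frame(t,c)
        for d in r[:2]:
            w=toworld(d["point"],c); print(n,t,round(d["confidence"],2),w,proj(w,c))
E
```

```text
pics
{'time': 0.0, 'joint_positions': array([-1.3373,  0.1815,  1.608 , -0.    ,  1.3538, -0.2063]), 'joint_velocities': array([ 0.003 , -0.0014,  0.0005, -0.001 ,  0.0018, -0.0013]), 'tau': array([ -0.0009, -43.3868, -34.185 ,   0.07  ,   0.0385,  -0.0001]), 'tcp_pos': array([ 0.2447, -0.5199,  0.3018]), 'tcp_rot': array([[ 0.9048,  0.4258, -0.0004],
       [ 0.4258, -0.9048,  0.0017],
       [ 0.0003, -0.0017, -1.    ]]), 'ft_force': array([ 0.528 , -0.7101, -0.636 ]), 'ft_torque': array([-0.0306, -0.0236, -0.0359]), 'grip_width': 0.08773462968438824}
scene heater 0.67 [ 0.6379 -0.1824  0.1197] [207.1144 301.2706]
scene hatch_hinge 0.78 [ 0.6374 -0.1829  0.1178] [206.9308 301.8655]
scene wing_grip 0.81 [ 0.5281 -0.0851  0.2087] [244.4712 216.699 ]
scene wing_skirt 0.91 [ 0.5308 -0.0877  0.2099] [243.2871 217.379 ]
scene springs 0.64 [ 0.6372 -0.1846  0.1198] [205.8356 301.2235]
scene latch 0.89 [ 0.6384 -0.1844  0.1233] [205.7448 300.4768]
scene latch 0.21 [ 0.5279 -0.086   0.2109] [243.8583 215.8813]
scene dish 0.76 [ 0.5962 -0.2664  0.1286] [156.8652 291.4194]
scene screwdriver 0.46 [ 0.4345 -0.4624  0.0208] [ 67.4579 289.3787]
scene oil_can 0.69 [0.5066 0.4101 0.0843] [455.8099 213.2853]
top heater 0.7 [ 0.5638 -0.1713  0.119 ] [458.1905 205.2293]
top hatch_hinge 0.9 [ 0.5644 -0.1759  0.1188] [460.5109 204.9277]
top hatch_edge 0.33 [ 0.5179 -0.087   0.208 ] [423.1992 225.3802]
top wing_grip 0.97 [ 0.5215 -0.0867  0.2145] [423.588  223.1373]
top wing_skirt 0.77 [ 0.5192 -0.0824  0.2179] [421.483  224.2783]
top springs 0.58 [ 0.5665 -0.1744  0.1161] [459.3631 204.0493]
top latch 0.77 [ 0.5693 -0.1753  0.1249] [460.8741 202.0596]
top latch 0.46 [ 0.4166 -0.4103  0.0226] [562.4465 277.9269]
top dish 0.88 [ 0.605  -0.275   0.1246] [511.5553 183.3303]
top dish 0.33 [ 0.5682 -0.1776  0.1232] [461.8426 202.7183]
top screwdriver 0.89 [ 0.4202 -0.4125  0.0229] [563.5022 276.1921]
```

View pics/scene0.png

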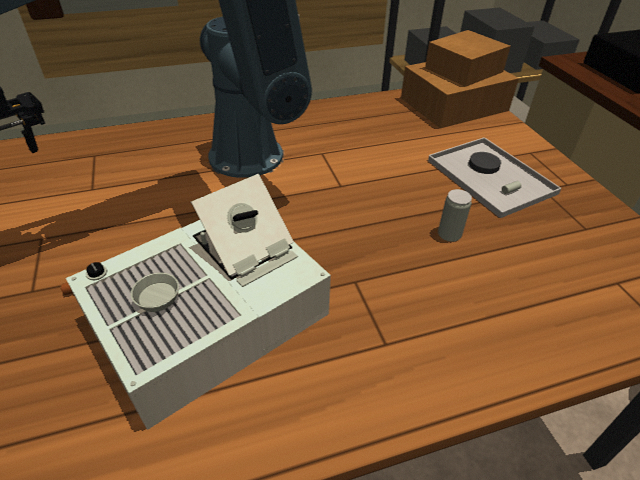

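View pics/top0.png

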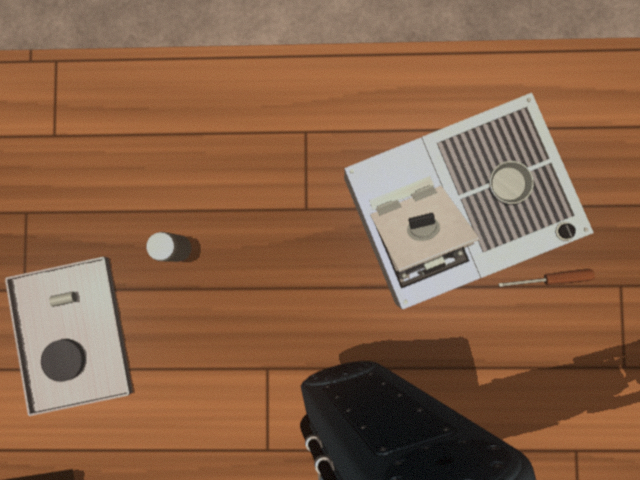

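The scene view shows the hatch half open (about px 240,220) with its wing knob, and the dish on the grille. In the top view the heater's corners are at about (346,168), (531,93), (592,233) and (403,307). Next I'll fit the pose.

```bash
python3 - <<'E'
from h import *
np.set_printoptions(precision=4,suppress=True)
for n in ("top","scene"):
    c=dict(np.load(f"pics/{n}0.npz")); W=cloud(c); z=W[...,2]
    m=((z>0.108)&(z<0.132)&(W[...,0]>0.3)&(W[...,0]<0.95)&(W[...,1]>-0.5)&(W[...,1]<0.15)&(c["range_z"]>0)).astype(np.uint8)
    k,l,s,_=cv2.connectedComponentsWithStats(m); i=1+np.argmax(s[1:,4])
    P=W[l==i]; r=cv2.minAreaRect((P[:,:2]*1000).astype(np.float32)); print(n,r,np.median(P[:,2])); print(cv2.boxPoints(r))
    # hatch: points above .135
    m2=(z>0.14)&(z<0.3)&(W[...,0]>0.4)&(W[...,0]<0.65)&(W[...,1]>-0.22)&(W[...,1]<0.05)
    Q=W[m2]; print(len(Q),Q.min(0),Q.max(0))
    # ransac plane
    rng=np.random.default_rng(0);best=0
    for _ in range(400):
        a=Q[rng.choice(len(Q),3,False)];nn=np.cross(a[1]-a[0],a[2]-a[0]);nn/=np.linalg.norm(nn)+1e-12
        inl=abs((Q-a[0])@nn)<0.003
        if inl.sum()>best: best=inl.sum();bi=inl
    R=Q[bi];cc=R.mean(0);nn=np.linalg.svd(R-cc,full_matrices=False)[2][2];nn*=np.sign(nn[2]);print("plane",best,cc,nn,"tilt",np.arccos(nn[2]),"az",np.arctan2(nn[1],nn[0]))
    h=(Q-cc)@nn; print("knob pts", (h>0.015).sum(), Q[h>0.015].mean(0), h.max())
E
```

```text
top ((575.2761840820312, -189.20701599121094), (300.82708740234375, 401.54498291015625), 21.261884689331055) 0.12081019644977853
[[ 362.2945  -56.6452]
 [ 507.9073 -430.8582]
 [ 788.2579 -321.7688]
 [ 642.6451   52.4441]]
5307 [ 0.4263 -0.1777  0.14  ] [0.5992 0.002  0.2454]
plane 4570 [ 0.516  -0.0878  0.1945] [0.6149 0.2393 0.7515] tilt 0.7205302821890439 az 0.37114828730243676
knob pts 249 [ 0.5286 -0.0828  0.2177] 0.03461922194317669
scene ((573.205322265625, -186.82679748535156), (304.72314453125, 401.6000061035156), 21.33992576599121) 0.12036775635006836
[[ 358.2188  -55.2385]
 [ 504.3611 -429.304 ]
 [ 788.1918 -318.4151]
 [ 642.0495   55.6504]]
5719 [ 0.4405 -0.1765  0.14  ] [0.5982 0.0032 0.2413]
plane 4882 [ 0.5204 -0.0888  0.1898] [0.6152 0.24   0.751 ] tilt 0.7212562984815054 az 0.3720244288490033
knob pts 155 [ 0.5327 -0.0827  0.2165] 0.03566116709170838
```

Emit:
step_arm --motion '[{"tx": 2,"ty": 3,"tz": 3.2,"claw": 0},{"tx": 4,"ty": 7,"tz": 3.2,"claw": 0},{"tx": 6,"ty": 11,"tz": 3.2,"claw": 0},{"tx": 8,"ty": 15,"tz": 3.2,"claw": 0},{"tx": 10,"ty": 19,"tz": 3.2,"claw": 0},{"tx": 12.5,"ty": 23,"tz": 3.2,"claw": 0},{"tx": 15,"ty": 27,"tz": 3.2,"claw": 0},{"tx": 17.5,"ty": 31,"tz": 3.2,"claw": 0},{"tx": 20,"ty": 35,"tz": 3.2,"claw": 0},{"tx": 22,"ty": 39,"tz": 3.2,"claw": 0}]'

```text
validation failed for argument at $.mo...
```

Emit:
step_arm --motion '[{"tx": 1.5,"ty": 2.8,"az": -0.07},{"tx": 1.5,"ty": 2.8,"az": -0.07},{"tx": 1.5,"ty": 2.8,"az": -0.07}]'

```text
validation failed for argument at $.mo...
```

Emit:
step_arm --motion '[{"tx": 0,"ty": 0,"tz": 3.2,"ax": 0,"ay": 0,"az": 0,"claw": 0}]'

```text
time: 1.18
tcp_pos: [0.2441, -0.5177, 0.3285]
tcp_rot: [[0.905, 0.426, -0.003], [0.426, -0.905, 0.011], [0.002, -0.011, -1.0]]
ft_force: [0.1, 0.3, -1.1]
grip_width: 0.0837
```

Emit:
step_arm --motion '[{"tx": 2,"ty": 3.5,"tz": 0,"ax": 0,"ay": 0,"az": 0,"claw": 0},{"tx": 4,"ty": 7,"tz": 0,"ax": 0,"ay": 0,"az": 0,"claw": 0},{"tx": 6,"ty": 10.5,"tz": 0,"ax": 0,"ay": 0,"az": 0,"claw": 0},{"tx": 8,"ty": 14,"tz": 0,"ax": 0,"ay": 0,"az": 0,"claw": 0},{"tx": 10,"ty": 17.5,"tz": 0,"ax": 0,"ay": 0,"az": 0,"claw": 0},{"tx": 12,"ty": 21,"tz": 0,"ax": 0,"ay": 0,"az": 0,"claw": 0},{"tx": 14,"ty": 24.5,"tz": 0,"ax": 0,"ay": 0,"az": 0,"claw": 0},{"tx": 16,"ty": 28,"tz": 0,"ax": 0,"ay": 0,"az": 0,"claw": 0},{"tx": 18,"ty": 31.5,"tz": 0,"ax": 0,"ay": 0,"az": 0,"claw": 0},{"tx": 20,"ty": 35,"tz": 0,"ax": 0,"ay": 0,"az": 0,"claw": 0}]'

```text
time: 2.02
tcp_pos: [0.4454, -0.1684, 0.3351]
tcp_rot: [[0.905, 0.426, 0.001], [0.426, -0.905, -0.001], [0.0, 0.001, -1.0]]
ft_force: [0.2, -0.1, 0.1]
grip_width: 0.0168
```

Emit:
step_arm --motion '[{"tx": 2,"ty": 3.5,"tz": 0,"ax": 0,"ay": 0,"az": -0.07,"claw": 0},{"tx": 3.5,"ty": 6.8,"tz": 0,"ax": 0,"ay": 0,"az": -0.07,"claw": 0},{"tx": 3.5,"ty": 6.8,"tz": 0,"ax": 0,"ay": 0,"az": -0.07,"claw": 0},{"tx": 3.5,"ty": 6.8,"tz": 0,"ax": 0,"ay": 0,"az": -0.07,"claw": 0}]'

```text
time: 2.35
tcp_pos: [0.4802, -0.1006, 0.3347]
tcp_rot: [[0.931, 0.366, -0.0], [0.366, -0.931, -0.0], [-0.0, 0.0, -1.0]]
ft_force: [-0.7, -0.9, 0.6]
grip_width: 0.0004
```

Emit:
step_arm --motion '[{"tx": 0,"ty": 0,"tz": -2,"ax": 0,"ay": 0,"az": 0,"claw": 0},{"tx": 0,"ty": 0,"tz": -3.5,"ax": 0,"ay": 0,"az": 0,"claw": 0},{"tx": -0.2,"ty": -0.1,"tz": -4.5,"ax": 0,"ay": 0,"az": 0,"claw": 0},{"tx": -0.6,"ty": -0.2,"tz": -5.2,"ax": 0,"ay": 0,"az": 0,"claw": 0},{"tx": -1,"ty": -0.4,"tz": -5.9,"ax": 0,"ay": 0,"az": 0,"claw": 0},{"tx": -1.5,"ty": -0.6,"tz": -6.8,"ax": 0,"ay": 0,"az": 0,"claw": 0},{"tx": -2,"ty": -0.8,"tz": -7.7,"ax": 0,"ay": 0,"az": 0,"claw": 0},{"tx": -2.4,"ty": -0.9,"tz": -8.7,"ax": 0,"ay": 0,"az": 0,"claw": 0},{"tx": -2.7,"ty": -1.1,"tz": -9.7,"ax": 0,"ay": 0,"az": 0,"claw": 0}]'

```text
time: 3.1
tcp_pos: [0.4522, -0.1136, 0.237]
tcp_rot: [[0.933, 0.361, 0.0], [0.361, -0.933, -0.0], [0.0, 0.0, -1.0]]
ft_force: [0.4, 0.9, 1.4]
grip_width: 0.0001
```

```bash
python3 - <<'E'
from h import *
print(readout.get_state()["ft_force"])
c=cams.read_camera("scene"); cv2.imwrite("pics/s1.png",c["color"])
E
```

```text
[0.36724297 0.85060325 1.35599099]
```

View pics/s1.png

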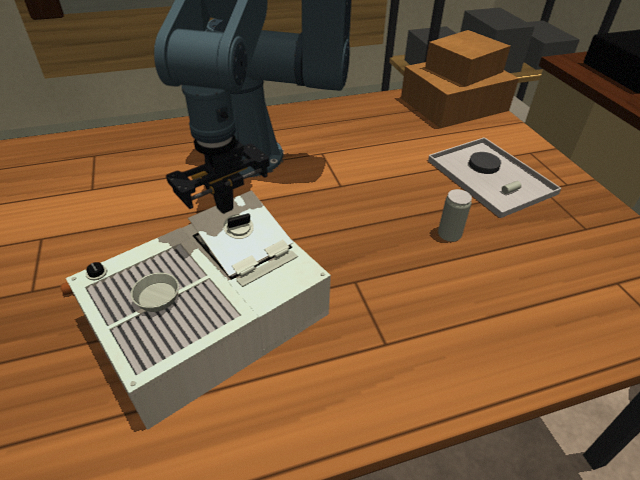

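The closed fingertips (px 225,205) are on the hatch between the knob and the free edge, and the hatch is coming down with little force. I'll carry on onto the spring buttons.

Emit:
step_arm --motion '[{"tx": -0.2,"ty": -0.1,"tz": -0.8,"ax": 0,"ay": 0,"az": 0,"claw": 0},{"tx": -0.4,"ty": -0.1,"tz": -1.6,"ax": 0,"ay": 0,"az": 0,"claw": 0},{"tx": -0.5,"ty": -0.2,"tz": -2.2,"ax": 0,"ay": 0,"az": 0,"claw": 0},{"tx": -0.6,"ty": -0.2,"tz": -2.7,"ax": 0,"ay": 0,"az": 0,"claw": 0},{"tx": -0.6,"ty": -0.2,"tz": -3.0,"ax": 0,"ay": 0,"az": 0,"claw": 0},{"tx": -0.6,"ty": -0.2,"tz": -3.0,"ax": 0,"ay": 0,"az": 0,"claw": 0}]'

```text
time: 3.65
tcp_pos: [0.4466, -0.1152, 0.2073]
tcp_rot: [[0.932, 0.362, -0.001], [0.362, -0.932, 0.0], [-0.001, -0.001, -1.0]]
ft_force: [-1.6, -0.0, 2.6]
grip_width: 0.0001
```

Emit:
step_arm --motion '[{"tx": 0,"ty": 0,"tz": -0.2,"ax": 0,"ay": 0,"az": 0,"claw": 0},{"tx": 0,"ty": 0,"tz": -0.3,"ax": 0,"ay": 0,"az": 0,"claw": 0},{"tx": 0,"ty": 0,"tz": -0.3,"ax": 0,"ay": 0,"az": 0,"claw": 0},{"tx": 0,"ty": 0,"tz": -0.3,"ax": 0,"ay": 0,"az": 0,"claw": 0}]'

```text
time: 3.98
tcp_pos: [0.447, -0.1154, 0.2051]
tcp_rot: [[0.932, 0.362, 0.0], [0.362, -0.932, -0.0], [0.0, 0.0, -1.0]]
ft_force: [-2.7, -0.4, 3.4]
grip_width: 0.0006
```

Emit:
step_arm --motion '[{"tx": 0,"ty": 0,"tz": -0.1,"ax": 0,"ay": 0,"az": 0,"claw": 0},{"tx": 0,"ty": 0,"tz": -0.2,"ax": 0,"ay": 0,"az": 0,"claw": 0},{"tx": 0,"ty": 0,"tz": -0.2,"ax": 0,"ay": 0,"az": 0,"claw": 0}]'

```text
time: 4.23
tcp_pos: [0.4469, -0.1154, 0.2031]
tcp_rot: [[0.932, 0.362, 0.0], [0.362, -0.932, -0.0], [-0.0, 0.0, -1.0]]
ft_force: [-3.1, 0.1, 5.3]
grip_width: 0.0002
```

```bash
python3 - <<'E'
from h import *
print(readout.get_state()["ft_force"])
c=cams.read_camera("scene"); cv2.imwrite("pics/s2.png",cv2.resize(c["color"][150:350,100:400],(780,520)))
E
```

```text
[-3.06122902  0.06163903  5.31737702]
```

View pics/s2.png

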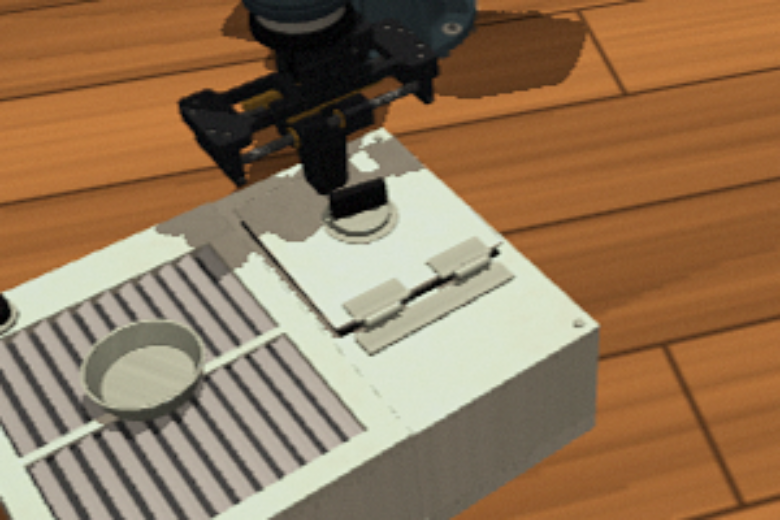

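Emit:
step_arm --motion '[{"tx": 0,"ty": 0,"tz": 0.5,"ax": 0,"ay": 0,"az": 0,"claw": 0},{"tx": 0,"ty": 0,"tz": 3.5,"ax": 0,"ay": 0,"az": 0,"claw": 10},{"tx": 0,"ty": 0,"tz": 7,"ax": 0,"ay": 0,"az": 0.1,"claw": 50},{"tx": 0,"ty": 0,"tz": 9.7,"ax": 0,"ay": 0,"az": 0.22,"claw": 50},{"tx": 1,"ty": 0.5,"tz": 9.7,"ax": 0,"ay": 0,"az": 0.34,"claw": 50},{"tx": 2,"ty": 1,"tz": 9.7,"ax": 0,"ay": 0,"az": 0.46,"claw": 50},{"tx": 3,"ty": 1.5,"tz": 9.7,"ax": 0,"ay": 0,"az": 0.58,"claw": 50},{"tx": 4,"ty": 1.9,"tz": 9.7,"ax": 0,"ay": 0,"az": 0.7,"claw": 50},{"tx": 4.5,"ty": 1.9,"tz": 9.7,"ax": 0,"ay": 0,"az": 0.82,"claw": 50},{"tx": 4.5,"ty": 1.9,"tz": 9.7,"ax": 0,"ay": 0,"az": 0.94,"claw": 50}]'

```text
time: 5.12
tcp_pos: [0.4928, -0.0959, 0.2999]
tcp_rot: [[0.252, 0.968, 0.001], [0.968, -0.252, 0.0], [0.0, 0.001, -1.0]]
ft_force: [0.3, 0.7, -0.6]
grip_width: 0.0438
```

Emit:
step_arm --motion '[{"tx": 0,"ty": 0,"tz": 0,"ax": 0,"ay": 0,"az": 0.12,"claw": 50},{"tx": 0,"ty": 0,"tz": 0,"ax": 0,"ay": 0,"az": 0.24,"claw": 50},{"tx": 0,"ty": 0,"tz": 0,"ax": 0,"ay": 0,"az": 0.36,"claw": 50},{"tx": 0,"ty": 0,"tz": 0,"ax": 0,"ay": 0,"az": 0.43,"claw": 50},{"tx": 0,"ty": 0,"tz": 0,"ax": 0,"ay": 0,"az": 0.43,"claw": 50}]'

```text
time: 5.53
tcp_pos: [0.492, -0.0961, 0.2998]
tcp_rot: [[-0.171, 0.985, 0.0], [0.985, 0.171, 0.0], [0.0, 0.0, -1.0]]
ft_force: [0.2, 0.3, 0.7]
grip_width: 0.0441
```

```bash
python3 - <<'E'
from h import *
np.set_printoptions(precision=4,suppress=True)
s=readout.get_state();print(s["ft_force"],s["ft_torque"],s["tcp_pos"],s["joint_positions"])
ex=np.array([.9317,.3633]);ey=np.array([-.3633,.9317]);hg=np.array([.5793,-.0627])
for n in("scene","top"):
    c=cams.read_camera(n); cv2.imwrite(f"pics/{n}3.png",c["color"]); W=cloud(c).reshape(-1,3)
    d=-(W[:,:2]-hg)@ex; l=(W[:,:2]-hg)@ey; z=W[:,2]
    m=(d>.01)&(d<.16)&(abs(l)<.07)&(z<.19)&(z>.11)
    # hatch plane
    q=m&(np.hypot(d-.093,l)>.03)&(z<.16)
    if q.sum()>50:
        A=np.polyfit(d[q],z[q],1);r=z[q]-np.polyval(A,d[q]);k=abs(r)<.004;A=np.polyfit(d[q][k],z[q][k],1);print(n,"hatch fit slope,icpt",A,q.sum())
    w=m&(np.hypot(d-.093,l)<.03)&(z>.158+.0*d)
    if w.sum()>10:
        P=W[w][:,:2];mu=P.mean(0);v=np.linalg.svd(P-mu,full_matrices=False)[2][0];print("wing",w.sum(),mu,np.arctan2(v[1],v[0])," z",W[w][:,2].max(), "mid", (P@v).min(),(P@v).max(), v, ((P@v).min()+(P@v).max())/2*v + (mu@np.array([-v[1],v[0]]))*np.array([-v[1],v[0]]))
    for t in ("wing_grip","wing_skirt"):
        for e in models.search_frame(t,c)[:1]: print(n,t,e["confidence"],toworld(e["point"],c))
E
```

```text
[0.24   0.2656 0.7355] [-0.0441 -0.1003 -0.063 ] [ 0.492  -0.0961  0.2998] [-0.4304  0.0165  1.792   0.0004  1.3327 -0.602 ]
scene hatch fit slope,icpt [0.0725 0.133 ] 3114
wing 172 [ 0.4957 -0.0966] 1.725409573957864  z 0.17390118685079847 mid -0.1940311641185681 -0.1484956839732873 [-0.154   0.9881] [ 0.4956 -0.0961]
scene wing_grip 0.77 [ 0.4998 -0.0946  0.1542]
scene wing_skirt 0.75 [ 0.4972 -0.0984  0.1566]
top hatch fit slope,icpt [0.0685 0.1338] 1810
top wing_skirt 0.37 [ 0.6288 -0.1829  0.1181]
```

View pics/scene3.png

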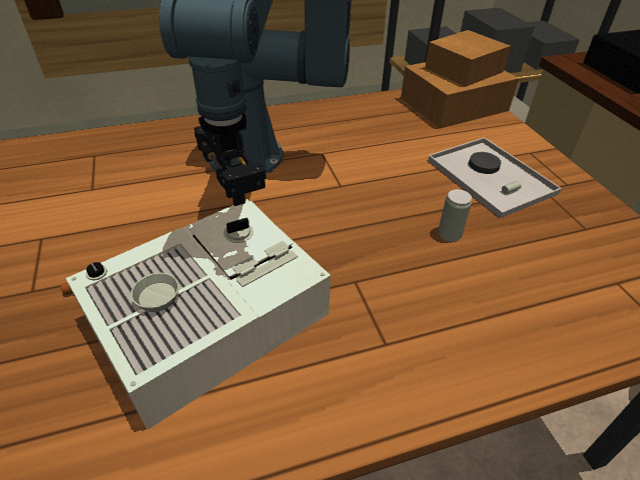

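View pics/top3.png

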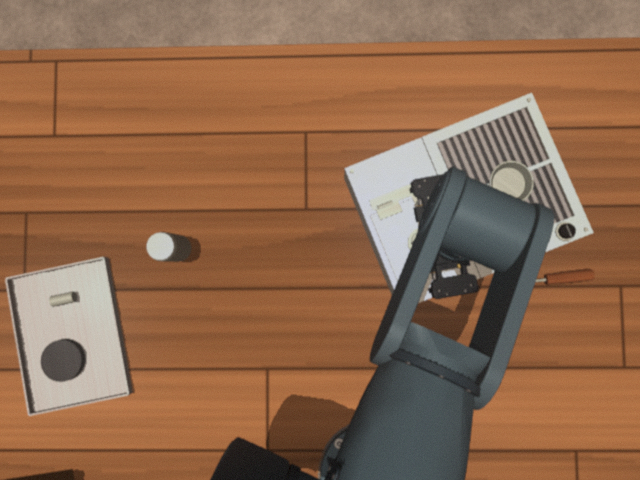

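Hatch angle reads about 0.07 rad and the wing is at rest (azimuth about 1.73 rad), under the open gripper. I'll go down and grip it.

Emit:
step_arm --motion '[{"tx": 0,"ty": 0,"tz": -4,"ax": 0,"ay": 0,"az": 0,"claw": 50},{"tx": 0,"ty": 0,"tz": -6.5,"ax": 0,"ay": 0,"az": 0,"claw": 50},{"tx": 0,"ty": 0,"tz": -8,"ax": 0,"ay": 0,"az": 0,"claw": 50},{"tx": 0,"ty": 0,"tz": -8.5,"ax": 0,"ay": 0,"az": 0,"claw": 50},{"tx": 0,"ty": 0,"tz": -8.5,"ax": 0,"ay": 0,"az": 0,"claw": 50}]'

```text
time: 6.25
tcp_pos: [0.4911, -0.096, 0.2137]
tcp_rot: [[-0.168, 0.986, -0.003], [0.986, 0.168, 0.001], [0.002, -0.003, -1.0]]
ft_force: [-0.2, -0.1, -0.2]
grip_width: 0.0441
```

```bash
python3 - <<'E'
from h import *
np.set_printoptions(precision=4,suppress=True)
s=readout.get_state();print(s["ft_force"],s["ft_torque"],s["tcp_pos"])
c=cams.read_camera("scene"); cv2.imwrite("pics/s4.png",cv2.resize(c["color"][150:300,150:350],(800,600)))
E
```

```text
[-0.2279 -0.125  -0.2415] [-0.0371 -0.0753  0.0034] [ 0.4911 -0.096   0.2137]
```

View pics/s4.png

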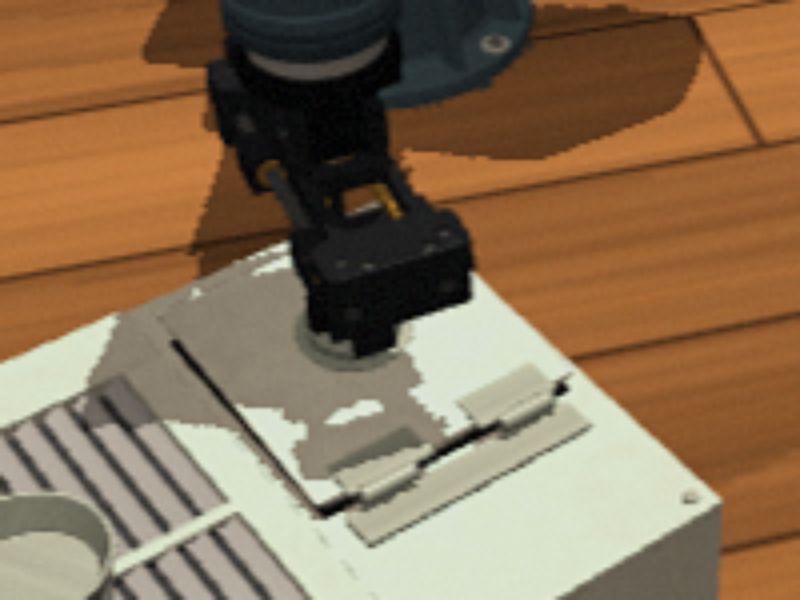

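The open fingers stand either side of the wing over the skirt (about px 355,335 in the crop). I'll close them.

Emit:
step_arm --motion '[{"tx": 0,"ty": 0,"tz": 0,"ax": 0,"ay": 0,"az": 0,"claw": 5},{"tx": 0,"ty": 0,"tz": 0,"ax": 0,"ay": 0,"az": 0,"claw": 5},{"tx": 0,"ty": 0,"tz": 0,"ax": 0,"ay": 0,"az": 0,"claw": 5},{"tx": 0,"ty": 0,"tz": 0,"ax": 0,"ay": 0,"az": 0,"claw": 5},{"tx": 0,"ty": 0,"tz": 0,"ax": 0,"ay": 0,"az": 0,"claw": 5}]' --squeeze 30

```text
time: 6.72
tcp_pos: [0.4921, -0.0964, 0.2152]
tcp_rot: [[-0.168, 0.986, 0.001], [0.986, 0.168, -0.0], [-0.001, 0.001, -1.0]]
ft_force: [-0.6, 0.0, -0.7]
grip_width: 0.0129
```

```bash
cat > st.py <<'E'
from h import *
np.set_printoptions(precision=4,suppress=True)
s=readout.get_state();print(s["time"],s["ft_force"],s["ft_torque"],s["tcp_pos"],s["grip_width"], "yaw_y",np.arctan2(s["tcp_rot"][1][1],s["tcp_rot"][0][1]))
E
python3 st.py
```

```text
6.7167 [-0.6111  0.043  -0.6555] [-0.0336 -0.0839  0.0424] [ 0.4921 -0.0964  0.2152] 0.012889337017576788 yaw_y 0.16899597764253918
```

Emit:
step_arm --motion '[{"tx": 0,"ty": 0,"tz": -0.1,"ax": 0,"ay": 0,"az": 0,"claw": 5},{"tx": 0,"ty": 0,"tz": -0.2,"ax": 0,"ay": 0,"az": 0,"claw": 5},{"tx": 0,"ty": 0,"tz": -0.2,"ax": 0,"ay": 0,"az": 0,"claw": 5},{"tx": 0,"ty": 0,"tz": -0.2,"ax": 0,"ay": 0,"az": 0,"claw": 5}]'

```text
time: 7.05
tcp_pos: [0.4912, -0.0966, 0.213]
tcp_rot: [[-0.168, 0.986, -0.002], [0.986, 0.168, -0.001], [-0.0, -0.002, -1.0]]
ft_force: [-5.6, -1.9, 5.0]
grip_width: 0.0099
```

```bash
python3 st.py
```

```text
7.05 [-5.5939 -1.9082  4.959 ] [-0.2556  0.9888  0.0078] [ 0.4912 -0.0966  0.213 ] 0.009938941243246138 yaw_y 0.16926462919553212
```

Emit:
step_arm --motion '[{"tx": -0.1,"ty": 0,"tz": -0.1,"ax": 0,"ay": 0,"az": 0,"claw": 5},{"tx": -0.1,"ty": 0,"tz": -0.2,"ax": 0,"ay": 0,"az": 0,"claw": 5},{"tx": -0.1,"ty": 0,"tz": -0.2,"ax": 0,"ay": 0,"az": 0,"claw": 5}]'

```text
time: 7.3
tcp_pos: [0.4907, -0.0967, 0.2115]
tcp_rot: [[-0.168, 0.986, -0.001], [0.986, 0.168, -0.001], [-0.001, -0.001, -1.0]]
ft_force: [-4.4, -1.7, 7.0]
grip_width: 0.01
```

```bash
python3 st.py
```

```text
7.3 [-4.3631 -1.7237  7.0031] [-0.1576  0.7943  0.0122] [ 0.4907 -0.0967  0.2115] 0.010002708883076555 yaw_y 0.16919558322788608
```

Emit:
step_arm --motion '[{"tx": -0.05,"ty": 0,"tz": -0.1,"ax": 0,"ay": 0,"az": 0,"claw": 5},{"tx": -0.05,"ty": 0,"tz": -0.2,"ax": 0,"ay": 0,"az": 0,"claw": 5},{"tx": -0.05,"ty": 0,"tz": -0.2,"ax": 0,"ay": 0,"az": 0,"claw": 5}]'

```text
time: 7.55
tcp_pos: [0.4903, -0.0969, 0.2098]
tcp_rot: [[-0.168, 0.986, -0.0], [0.986, 0.168, -0.001], [-0.001, -0.0, -1.0]]
ft_force: [-5.9, -1.3, 9.1]
grip_width: 0.0098
```

```bash
python3 st.py
```

```text
7.55 [-5.8738 -1.309   9.0626] [-0.1968  0.8829  0.0795] [ 0.4903 -0.0969  0.2098] 0.009826169009867559 yaw_y 0.16922484475053312
```

Emit:
step_arm --motion '[{"tx": -0.05,"ty": 0,"tz": -0.05,"ax": 0,"ay": 0,"az": 0,"claw": 5},{"tx": -0.05,"ty": 0,"tz": -0.1,"ax": 0,"ay": 0,"az": 0,"claw": 5},{"tx": -0.05,"ty": 0,"tz": -0.1,"ax": 0,"ay": 0,"az": 0,"claw": 5}]'

```text
time: 7.8
tcp_pos: [0.4901, -0.0969, 0.2091]
tcp_rot: [[-0.168, 0.986, 0.001], [0.986, 0.168, -0.001], [-0.002, 0.0, -1.0]]
ft_force: [-5.4, -0.9, 10.7]
grip_width: 0.0097
```

Emit:
step_arm --motion '[{"tx": -0.05,"ty": 0,"tz": -0.05,"ax": 0,"ay": 0,"az": 0,"claw": 5},{"tx": -0.05,"ty": 0,"tz": -0.05,"ax": 0,"ay": 0,"az": 0,"claw": 5},{"tx": -0.05,"ty": 0,"tz": -0.05,"ax": 0,"ay": 0,"az": 0,"claw": 5}]'

```text
time: 8.05
tcp_pos: [0.4899, -0.0969, 0.2088]
tcp_rot: [[-0.168, 0.986, 0.002], [0.986, 0.168, -0.002], [-0.002, 0.001, -1.0]]
ft_force: [-3.3, -0.1, 9.8]
grip_width: 0.0097
```

```bash
python3 st.py
```

```text
8.05 [-3.2561 -0.1343  9.8138] [-0.0339  0.6728  0.0785] [ 0.4899 -0.0969  0.2088] 0.00966073234406574 yaw_y 0.16915546903828696
```

Emit:
step_arm --motion '[{"tx": 0,"ty": 0,"tz": -0.05,"ax": 0,"ay": 0,"az": 0,"claw": 5},{"tx": 0,"ty": 0,"tz": -0.05,"ax": 0,"ay": 0,"az": 0,"claw": 5},{"tx": 0,"ty": 0,"tz": -0.05,"ax": 0,"ay": 0,"az": 0,"claw": 5}]'

```text
time: 8.3
tcp_pos: [0.4899, -0.0969, 0.2084]
tcp_rot: [[-0.168, 0.986, 0.001], [0.986, 0.168, -0.002], [-0.002, 0.001, -1.0]]
ft_force: [-4.4, -1.5, 11.8]
grip_width: 0.0096
```

Emit:
step_arm --motion '[{"tx": 0,"ty": 0,"tz": -0.05,"ax": 0,"ay": 0,"az": 0,"claw": 5},{"tx": 0,"ty": 0,"tz": -0.05,"ax": 0,"ay": 0,"az": 0,"claw": 5},{"tx": 0,"ty": 0,"tz": -0.05,"ax": 0,"ay": 0,"az": 0,"claw": 5}]'

```text
time: 8.55
tcp_pos: [0.4898, -0.097, 0.208]
tcp_rot: [[-0.168, 0.986, 0.001], [0.986, 0.168, -0.002], [-0.002, 0.001, -1.0]]
ft_force: [-4.6, -1.0, 12.1]
grip_width: 0.0097
```

```bash
python3 st.py
```

```text
8.55 [-4.5722 -1.0188 12.071 ] [0.0001 0.7528 0.0695] [ 0.4898 -0.097   0.208 ] 0.009704787051118503 yaw_y 0.16923579344224768
```

Emit:
step_arm --motion '[{"tx": 0,"ty": 0,"tz": -0.05,"ax": 0,"ay": 0,"az": 0,"claw": 5},{"tx": 0,"ty": 0,"tz": -0.05,"ax": 0,"ay": 0,"az": 0,"claw": 5},{"tx": 0,"ty": 0,"tz": -0.05,"ax": 0,"ay": 0,"az": 0,"claw": 5}]'

```text
time: 8.8
tcp_pos: [0.4898, -0.097, 0.2076]
tcp_rot: [[-0.168, 0.986, 0.001], [0.986, 0.168, -0.002], [-0.002, 0.001, -1.0]]
ft_force: [-7.3, -0.8, 13.0]
grip_width: 0.0097
```

Emit:
step_arm --motion '[{"tx": 0,"ty": 0,"tz": -0.05,"ax": 0,"ay": 0,"az": 0,"claw": 5},{"tx": 0,"ty": 0,"tz": -0.05,"ax": 0,"ay": 0,"az": 0,"claw": 5},{"tx": 0,"ty": 0,"tz": -0.05,"ax": 0,"ay": 0,"az": 0,"claw": 5}]'

```text
time: 9.05
tcp_pos: [0.4897, -0.097, 0.2071]
tcp_rot: [[-0.168, 0.986, 0.001], [0.986, 0.168, -0.002], [-0.002, 0.001, -1.0]]
ft_force: [-6.1, -1.0, 14.4]
grip_width: 0.0097
```

```bash
python3 st.py
```

```text
9.05 [-6.1186 -1.049  14.3987] [0.047  0.8748 0.0407] [ 0.4897 -0.097   0.2071] 0.009689112003304676 yaw_y 0.16919300198965576
```

Emit:
step_arm --motion '[{"tx": -0.05,"ty": 0,"tz": -0.05,"ax": 0,"ay": 0,"az": 0,"claw": 5},{"tx": -0.05,"ty": 0,"tz": -0.05,"ax": 0,"ay": 0,"az": 0,"claw": 5},{"tx": -0.05,"ty": 0,"tz": -0.05,"ax": 0,"ay": 0,"az": 0,"claw": 5}]'

```text
time: 9.3
tcp_pos: [0.4896, -0.097, 0.2069]
tcp_rot: [[-0.168, 0.986, 0.002], [0.986, 0.168, -0.002], [-0.002, 0.002, -1.0]]
ft_force: [-5.4, -0.7, 14.2]
grip_width: 0.0097
```

```bash
python3 st.py
```

```text
9.3 [-5.358  -0.7223 14.2275] [0.0936 0.7118 0.027 ] [ 0.4896 -0.097   0.2069] 0.00970786988819237 yaw_y 0.16910793614127428
```

Emit:
step_arm --motion '[{"tx": 0,"ty": 0,"tz": -0.05,"ax": 0,"ay": 0,"az": 0,"claw": 5},{"tx": 0,"ty": 0,"tz": -0.05,"ax": 0,"ay": 0,"az": 0,"claw": 5},{"tx": 0,"ty": 0,"tz": -0.05,"ax": 0,"ay": 0,"az": 0,"claw": 5},{"tx": 0,"ty": 0,"tz": -0.05,"ax": 0,"ay": 0,"az": 0,"claw": 5}]'

```text
time: 9.63
tcp_pos: [0.4896, -0.0971, 0.2064]
tcp_rot: [[-0.168, 0.986, 0.002], [0.986, 0.168, -0.002], [-0.002, 0.002, -1.0]]
ft_force: [-6.6, -1.1, 15.6]
grip_width: 0.0102
```

```bash
python3 st.py
```

```text
9.6333 [-6.612  -1.1382 15.6029] [0.0536 0.7367 0.0577] [ 0.4896 -0.0971  0.2064] 0.01016038758568172 yaw_y 0.1690976949108948
```

```bash
cat > ang.py <<'E'
from h import *
np.set_printoptions(precision=4,suppress=True)
ex=np.array([.9317,.3633]);ey=np.array([-.3633,.9317]);hg=np.array([.5793,-.0627])
ds=[]
for i in range(2):
    c=cams.read_camera("scene"); W=cloud(c).reshape(-1,3)
    d=-(W[:,:2]-hg)@ex; l=(W[:,:2]-hg)@ey; z=W[:,2]
    top=(abs(z-.12)<.006)&(((l>.08)&(l<.083)&(d>-.08)&(d<.16))|((d<-.04)&(d>-.09)&(abs(l)<.08)))
    m=(d>.015)&(d<.158)&(abs(l)<.07)&(abs(z-.132)<.02)&(np.hypot(d-.093,l)>.03)
    A=np.polyfit(d[m],z[m],1)
    for _ in range(4):
        r=z[m]-np.polyval(A,d[m]); k=abs(r)<.004; A=np.polyfit(d[m][k],z[m][k],1)
    print("slope",A,k.sum(),"ztop",np.median(z[top]),top.sum())
    far=m&(d>.11)
    print("far d>.11: n",far.sum(), np.median((z[far]-.132)/d[far]) if far.sum() else None)
cv2.imwrite("pics/last.png",cv2.resize(c["color"][150:300,150:350],(800,600)))
E
python3 ang.py
```

```text
slope [-0.0152  0.133 ] 2135 ztop 0.12057088752859779 1752
far d>.11: n 478 -0.006982358798650344
slope [-0.0141  0.133 ] 2149 ztop 0.12051703444388273 1748
far d>.11: n 477 -0.0059793688051137245
```

View pics/last.png

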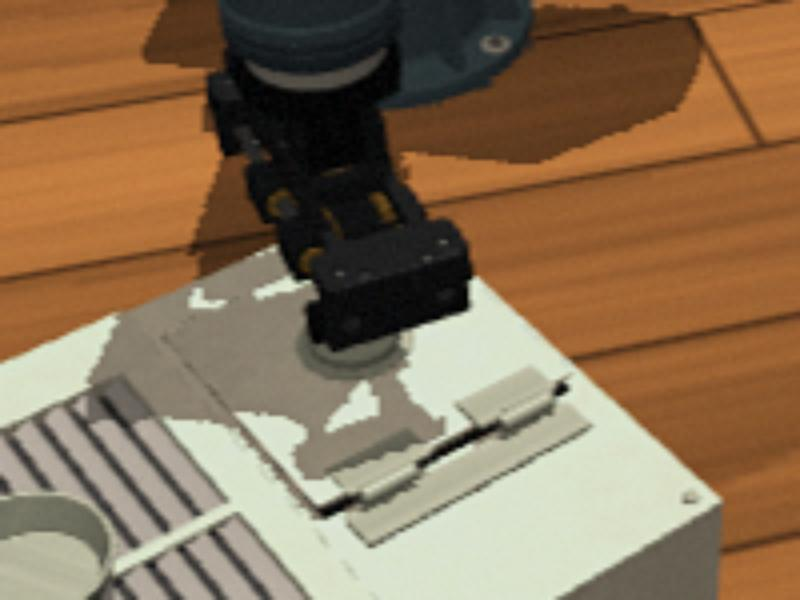

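The hatch is down to about -0.015 rad and moving with the tool, so there's no slip. I haven't felt the stop yet, so I'll keep going in 0.5 mm steps.

Emit:
step_arm --motion '[{"tx": 0,"ty": 0,"tz": -0.05,"ax": 0,"ay": 0,"az": 0,"claw": 5},{"tx": 0,"ty": 0,"tz": -0.05,"ax": 0,"ay": 0,"az": 0,"claw": 5},{"tx": 0,"ty": 0,"tz": -0.05,"ax": 0,"ay": 0,"az": 0,"claw": 5},{"tx": 0,"ty": 0,"tz": -0.05,"ax": 0,"ay": 0,"az": 0,"claw": 5}]'

```text
time: 10.07
tcp_pos: [0.4895, -0.0971, 0.206]
tcp_rot: [[-0.168, 0.986, 0.002], [0.986, 0.168, -0.002], [-0.002, 0.002, -1.0]]
ft_force: [-6.7, -1.6, 15.4]
grip_width: 0.0097
```

```bash
python3 st.py
```

```text
10.0667 [-6.7131 -1.6051 15.4493] [0.0455 0.8433 0.0309] [ 0.4895 -0.0971  0.206 ] 0.009735982400235052 yaw_y 0.1691301340007336
```

Emit:
step_arm --motion '[{"tx": 0,"ty": 0,"tz": -0.05,"ax": 0,"ay": 0,"az": 0,"claw": 5},{"tx": 0,"ty": 0,"tz": -0.05,"ax": 0,"ay": 0,"az": 0,"claw": 5},{"tx": 0,"ty": 0,"tz": -0.05,"ax": 0,"ay": 0,"az": 0,"claw": 5},{"tx": 0,"ty": 0,"tz": -0.05,"ax": 0,"ay": 0,"az": 0,"claw": 5}]'

```text
time: 10.4
tcp_pos: [0.4895, -0.0971, 0.2056]
tcp_rot: [[-0.168, 0.986, 0.002], [0.986, 0.168, -0.002], [-0.002, 0.001, -1.0]]
ft_force: [-6.1, -0.6, 17.0]
grip_width: 0.0098
```

```bash
python3 st.py
```

```text
10.4 [-6.1483 -0.6248 16.9754] [0.0503 0.8539 0.0771] [ 0.4895 -0.0971  0.2056] 0.009776975398565963 yaw_y 0.16918877702656832
```

Emit:
step_arm --motion '[{"tx": 0,"ty": 0,"tz": -0.05,"ax": 0,"ay": 0,"az": 0,"claw": 5},{"tx": 0,"ty": 0,"tz": -0.05,"ax": 0,"ay": 0,"az": 0,"claw": 5},{"tx": 0,"ty": 0,"tz": -0.05,"ax": 0,"ay": 0,"az": 0,"claw": 5},{"tx": 0,"ty": 0,"tz": -0.05,"ax": 0,"ay": 0,"az": 0,"claw": 5}]'

```text
time: 10.73
tcp_pos: [0.4895, -0.0971, 0.2052]
tcp_rot: [[-0.168, 0.986, 0.002], [0.986, 0.168, -0.002], [-0.002, 0.001, -1.0]]
ft_force: [-8.3, -0.5, 18.1]
grip_width: 0.0097
```

```bash
python3 st.py; python3 ang.py
```

```text
10.7333 [-8.3274 -0.4777 18.0789] [0.0553 0.957  0.0411] [ 0.4895 -0.0971  0.2052] 0.009748256993951234 yaw_y 0.1691682812773405
slope [-0.0274  0.133 ] 2097 ztop 0.1205534250547961 1758
far d>.11: n 477 -0.018720927426718523
slope [-0.027  0.133] 2113 ztop 0.12054267095285309 1753
far d>.11: n 477 -0.017739964174174474
```

Emit:
step_arm --motion '[{"tx": 0,"ty": 0,"tz": -0.05,"ax": 0,"ay": 0,"az": 0,"claw": 5},{"tx": 0,"ty": 0,"tz": -0.05,"ax": 0,"ay": 0,"az": 0,"claw": 5},{"tx": 0,"ty": 0,"tz": -0.05,"ax": 0,"ay": 0,"az": 0,"claw": 5},{"tx": 0,"ty": 0,"tz": -0.05,"ax": 0,"ay": 0,"az": 0,"claw": 5}]'

```text
time: 11.17
tcp_pos: [0.4894, -0.0972, 0.2048]
tcp_rot: [[-0.168, 0.986, 0.002], [0.986, 0.168, -0.002], [-0.002, 0.001, -1.0]]
ft_force: [-9.0, -1.6, 18.5]
grip_width: 0.01
```

```bash
python3 st.py
```

```text
11.1667 [-8.9882 -1.5959 18.4796] [0.035  0.9745 0.038 ] [ 0.4894 -0.0972  0.2048] 0.010001690116634175 yaw_y 0.16916175287231086
```

Emit:
step_arm --motion '[{"tx": -0.1,"ty": 0,"tz": 0,"ax": 0,"ay": 0,"az": 0,"claw": 5},{"tx": -0.1,"ty": 0,"tz": 0,"ax": 0,"ay": 0,"az": 0,"claw": 5},{"tx": -0.1,"ty": 0,"tz": 0,"ax": 0,"ay": 0,"az": 0,"claw": 5}]'

```text
time: 11.42
tcp_pos: [0.4892, -0.0972, 0.2048]
tcp_rot: [[-0.168, 0.986, 0.004], [0.986, 0.168, -0.002], [-0.003, 0.004, -1.0]]
ft_force: [-4.4, 0.1, 15.4]
grip_width: 0.0099
```

```bash
python3 st.py; python3 ang.py
```

```text
11.4167 [-4.3668  0.0832 15.444 ] [0.0946 0.3257 0.065 ] [ 0.4892 -0.0972  0.2048] 0.009888024400235744 yaw_y 0.16901840579504726
slope [-0.0296  0.1329] 2106 ztop 0.12055996787856815 1758
far d>.11: n 471 -0.022395064248576572
slope [-0.0301  0.1329] 2114 ztop 0.12060500723263629 1774
far d>.11: n 482 -0.021776027624048015
```

Emit:
step_arm --motion '[{"tx": -0.05,"ty": 0,"tz": -0.05,"ax": 0,"ay": 0,"az": 0,"claw": 5},{"tx": -0.05,"ty": 0,"tz": -0.05,"ax": 0,"ay": 0,"az": 0,"claw": 5},{"tx": -0.05,"ty": 0,"tz": -0.05,"ax": 0,"ay": 0,"az": 0,"claw": 5},{"tx": -0.05,"ty": 0,"tz": -0.05,"ax": 0,"ay": 0,"az": 0,"claw": 5}]'

```text
time: 11.85
tcp_pos: [0.4891, -0.0972, 0.2047]
tcp_rot: [[-0.168, 0.986, 0.005], [0.986, 0.168, -0.002], [-0.003, 0.005, -1.0]]
ft_force: [-3.7, -0.5, 16.4]
grip_width: 0.01
```

```bash
python3 st.py
```

```text
11.85 [-3.7103 -0.4831 16.4195] [0.2119 0.2364 0.0774] [ 0.4891 -0.0972  0.2047] 0.009979027274375456 yaw_y 0.1690382065824315
```

Emit:
step_arm --motion '[{"tx": 0,"ty": 0,"tz": -0.05,"ax": 0,"ay": 0,"az": 0,"claw": 5},{"tx": 0,"ty": 0,"tz": -0.05,"ax": 0,"ay": 0,"az": 0,"claw": 5},{"tx": 0,"ty": 0,"tz": -0.05,"ax": 0,"ay": 0,"az": 0,"claw": 5},{"tx": 0,"ty": 0,"tz": -0.05,"ax": 0,"ay": 0,"az": 0,"claw": 5}]'

```text
time: 12.18
tcp_pos: [0.4891, -0.0972, 0.2046]
tcp_rot: [[-0.168, 0.986, 0.005], [0.986, 0.168, -0.003], [-0.003, 0.004, -1.0]]
ft_force: [-4.8, 0.2, 20.8]
grip_width: 0.0097
```

```bash
python3 st.py
```

```text
12.1833 [-4.7564  0.1507 20.7911] [0.3031 0.4442 0.0619] [ 0.4891 -0.0972  0.2046] 0.009737851825173477 yaw_y 0.16909501759132461
```

The force jumped 16.4 → 20.8 N with no further travel, so that is the stop, at a hatch angle of about -0.027 rad. I'll ease slightly and start turning.

Emit:
step_arm --motion '[{"tx": 0,"ty": 0,"tz": 0.02,"ax": 0,"ay": 0,"az": -0.07,"claw": 5},{"tx": 0,"ty": 0,"tz": 0.02,"ax": 0,"ay": 0,"az": -0.14,"claw": 5},{"tx": 0,"ty": 0,"tz": 0.02,"ax": 0,"ay": 0,"az": -0.21,"claw": 5},{"tx": 0,"ty": 0,"tz": 0.02,"ax": 0,"ay": 0,"az": -0.25,"claw": 5},{"tx": 0,"ty": 0,"tz": 0.02,"ax": 0,"ay": 0,"az": -0.25,"claw": 5}]'

```text
time: 12.6
tcp_pos: [0.4891, -0.0972, 0.2046]
tcp_rot: [[0.083, 0.997, 0.005], [0.997, -0.083, -0.002], [-0.002, 0.005, -1.0]]
ft_force: [-4.5, -0.6, 18.6]
grip_width: 0.0099
```

```bash
python3 st.py
```

```text
12.6 [-4.4784 -0.579  18.5661] [0.2472 0.3353 0.0588] [ 0.4891 -0.0972  0.2046] 0.009867068866085163 yaw_y -0.08317503409752053
```

Emit:
step_arm --motion '[{"tx": 0,"ty": 0,"tz": 0,"ax": 0,"ay": 0,"az": -0.05,"claw": 5},{"tx": 0,"ty": 0,"tz": 0,"ax": 0,"ay": 0,"az": -0.1,"claw": 5},{"tx": 0,"ty": 0,"tz": 0,"ax": 0,"ay": 0,"az": -0.15,"claw": 5},{"tx": 0,"ty": 0,"tz": 0,"ax": 0,"ay": 0,"az": -0.15,"claw": 5}]'

```text
time: 12.93
tcp_pos: [0.489, -0.0972, 0.2046]
tcp_rot: [[0.231, 0.973, 0.005], [0.973, -0.231, -0.002], [-0.001, 0.005, -1.0]]
ft_force: [-4.5, 0.5, 18.4]
grip_width: 0.0098
```

```bash
python3 st.py
```

```text
12.9333 [-4.5045  0.5318 18.3992] [0.1738 0.4603 0.0515] [ 0.489  -0.0972  0.2046] 0.009752363972086685 yaw_y -0.23354618038082167
```

Emit:
step_arm --motion '[{"tx": 0,"ty": 0,"tz": 0,"ax": 0,"ay": 0,"az": -0.05,"claw": 5},{"tx": 0,"ty": 0,"tz": 0,"ax": 0,"ay": 0,"az": -0.1,"claw": 5},{"tx": 0,"ty": 0,"tz": 0,"ax": 0,"ay": 0,"az": -0.15,"claw": 5},{"tx": 0,"ty": 0,"tz": 0,"ax": 0,"ay": 0,"az": -0.15,"claw": 5}]'

```text
time: 13.27
tcp_pos: [0.489, -0.0972, 0.2046]
tcp_rot: [[0.374, 0.927, 0.005], [0.927, -0.374, -0.002], [-0.001, 0.005, -1.0]]
ft_force: [-4.6, 0.8, 18.2]
grip_width: 0.0098
```

```bash
python3 st.py
```

```text
13.2667 [-4.6047  0.8013 18.2319] [0.1951 0.4981 0.0716] [ 0.489  -0.0972  0.2046] 0.009796677299208438 yaw_y -0.3834969466670996
```

Emit:
step_arm --motion '[{"tx": 0,"ty": 0,"tz": 0,"ax": 0,"ay": 0,"az": -0.05,"claw": 5},{"tx": 0,"ty": 0,"tz": 0,"ax": 0,"ay": 0,"az": -0.1,"claw": 5},{"tx": 0,"ty": 0,"tz": 0,"ax": 0,"ay": 0,"az": -0.15,"claw": 5},{"tx": 0,"ty": 0,"tz": 0,"ax": 0,"ay": 0,"az": -0.2,"claw": 5},{"tx": 0,"ty": 0,"tz": 0,"ax": 0,"ay": 0,"az": -0.2,"claw": 5}]'

```text
time: 13.68
tcp_pos: [0.4889, -0.0972, 0.2045]
tcp_rot: [[0.551, 0.835, 0.004], [0.835, -0.551, -0.002], [0.0, 0.005, -1.0]]
ft_force: [-4.9, 0.4, 18.1]
grip_width: 0.0097
```

```bash
python3 st.py
```

```text
13.6833 [-4.9103  0.4283 18.1047] [0.1644 0.5428 0.108 ] [ 0.4889 -0.0972  0.2045] 0.009734263123687286 yaw_y -0.5835125624810005
```

Emit:
step_arm --motion '[{"tx": 0,"ty": 0,"tz": 0,"ax": 0,"ay": 0,"az": -0.06,"claw": 5},{"tx": 0,"ty": 0,"tz": 0,"ax": 0,"ay": 0,"az": -0.12,"claw": 5},{"tx": 0,"ty": 0,"tz": 0,"ax": 0,"ay": 0,"az": -0.18,"claw": 5},{"tx": 0,"ty": 0,"tz": 0,"ax": 0,"ay": 0,"az": -0.24,"claw": 5},{"tx": 0,"ty": 0,"tz": 0,"ax": 0,"ay": 0,"az": -0.3,"claw": 5},{"tx": 0,"ty": 0,"tz": 0,"ax": 0,"ay": 0,"az": -0.3,"claw": 5}]'

```text
time: 14.18
tcp_pos: [0.4889, -0.0971, 0.2045]
tcp_rot: [[0.773, 0.634, 0.004], [0.634, -0.773, -0.002], [0.002, 0.004, -1.0]]
ft_force: [-4.8, 0.2, 19.0]
grip_width: 0.0098
```

```bash
python3 st.py; python3 ang.py
```

```text
14.1833 [-4.8492  0.1854 19.0289] [0.2291 0.6322 0.1025] [ 0.4889 -0.0971  0.2045] 0.009766702021065197 yaw_y -0.8839706619978532
slope [-0.0329  0.1331] 2231 ztop 0.12056427373429351 1772
far d>.11: n 461 -0.023830156550297483
slope [-0.0321  0.133 ] 2234 ztop 0.12058225574317749 1765
far d>.11: n 462 -0.023231136308163272
```

View pics/last.png

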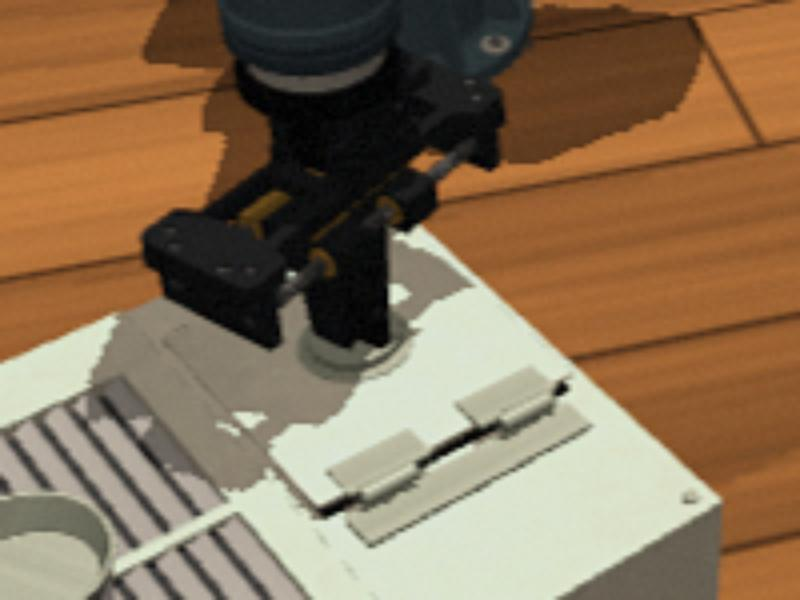

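Emit:
step_arm --motion '[{"tx": 0,"ty": 0,"tz": 0,"ax": 0,"ay": 0,"az": -0.04,"claw": 5},{"tx": 0,"ty": 0,"tz": 0,"ax": 0,"ay": 0,"az": -0.08,"claw": 5},{"tx": 0,"ty": 0,"tz": 0,"ax": 0,"ay": 0,"az": -0.12,"claw": 5},{"tx": 0,"ty": 0,"tz": 0,"ax": 0,"ay": 0,"az": -0.12,"claw": 5}]'

```text
time: 14.62
tcp_pos: [0.4888, -0.0971, 0.2045]
tcp_rot: [[0.843, 0.538, 0.004], [0.538, -0.843, -0.002], [0.002, 0.004, -1.0]]
ft_force: [-4.3, 2.4, 19.9]
grip_width: 0.0095
```

```bash
python3 st.py
```

```text
14.6167 [-4.3401  2.435  19.944 ] [0.2559 0.6556 0.0547] [ 0.4888 -0.0971  0.2045] 0.00948622958264547 yaw_y -1.0028994853443525
```

Emit:
step_arm --motion '[{"tx": 0,"ty": 0,"tz": 0,"ax": 0,"ay": 0,"az": -0.03,"claw": 5},{"tx": 0,"ty": 0,"tz": 0,"ax": 0,"ay": 0,"az": -0.03,"claw": 5}]'

```text
time: 14.78
tcp_pos: [0.4888, -0.0971, 0.2045]
tcp_rot: [[0.858, 0.513, 0.004], [0.513, -0.858, -0.002], [0.002, 0.004, -1.0]]
ft_force: [-5.3, 1.5, 18.6]
grip_width: 0.0097
```

```bash
python3 st.py
```

```text
14.7833 [-5.293   1.4798 18.6394] [0.2783 0.691  0.1038] [ 0.4888 -0.0971  0.2045] 0.009698486528315134 yaw_y -1.0322260434351154
```

Emit:
step_arm --motion '[{"tx": 0,"ty": 0,"tz": 0,"ax": 0,"ay": 0,"az": -0.03,"claw": 5},{"tx": 0,"ty": 0,"tz": 0,"ax": 0,"ay": 0,"az": -0.03,"claw": 5}]'

```text
time: 14.95
tcp_pos: [0.4888, -0.0971, 0.2045]
tcp_rot: [[0.873, 0.487, 0.004], [0.487, -0.873, -0.002], [0.003, 0.004, -1.0]]
ft_force: [-5.6, 0.4, 19.0]
grip_width: 0.0092
```

```bash
python3 st.py
```

```text
14.95 [-5.6311  0.3522 18.9679] [0.2562 0.6371 0.0752] [ 0.4888 -0.0971  0.2045] 0.009186762630455148 yaw_y -1.0622031214841094
```

Emit:
step_arm --motion '[{"tx": 0,"ty": 0,"tz": 0,"ax": 0,"ay": 0,"az": -0.03,"claw": 5},{"tx": 0,"ty": 0,"tz": 0,"ax": 0,"ay": 0,"az": -0.03,"claw": 5}]'

```text
time: 15.12
tcp_pos: [0.4888, -0.0971, 0.2045]
tcp_rot: [[0.888, 0.461, 0.004], [0.461, -0.888, -0.002], [0.003, 0.004, -1.0]]
ft_force: [-6.1, -0.1, 18.3]
grip_width: 0.0095
```

```bash
python3 st.py
```

```text
15.1167 [-6.0932 -0.1168 18.3199] [0.3288 0.6793 0.0896] [ 0.4888 -0.0971  0.2045] 0.009549653490775531 yaw_y -1.0922332015573348
```

Emit:
step_arm --motion '[{"tx": 0,"ty": 0,"tz": 0,"ax": 0,"ay": 0,"az": -0.03,"claw": 5},{"tx": 0,"ty": 0,"tz": 0,"ax": 0,"ay": 0,"az": -0.03,"claw": 5}]'

```text
time: 15.28
tcp_pos: [0.4888, -0.097, 0.2045]
tcp_rot: [[0.901, 0.434, 0.004], [0.434, -0.901, -0.002], [0.003, 0.004, -1.0]]
ft_force: [-5.6, 0.7, 19.1]
grip_width: 0.0096
```

```bash
python3 st.py
```

```text
15.2833 [-5.6179  0.7282 19.0515] [0.3245 0.6464 0.0881] [ 0.4888 -0.097   0.2045] 0.00960741762846977 yaw_y -1.1222430720677423
```

Emit:
step_arm --motion '[{"tx": 0,"ty": 0,"tz": 0,"ax": 0,"ay": 0,"az": -0.03,"claw": 5},{"tx": 0,"ty": 0,"tz": 0,"ax": 0,"ay": 0,"az": -0.03,"claw": 5}]'

```text
time: 15.45
tcp_pos: [0.4888, -0.097, 0.2045]
tcp_rot: [[0.914, 0.407, 0.004], [0.407, -0.914, -0.002], [0.003, 0.004, -1.0]]
ft_force: [-4.0, 1.4, 19.3]
grip_width: 0.0096
```

```bash
python3 st.py
```

```text
15.45 [-3.976   1.4186 19.3462] [0.3347 0.6618 0.2329] [ 0.4888 -0.097   0.2045] 0.009621091354705501 yaw_y -1.15188546532214
```

The torque rose from 0.09 to 0.23 N m at a turn of about 1.32. A small further step will show whether this is the end.

Emit:
step_arm --motion '[{"tx": 0,"ty": 0,"tz": 0,"ax": 0,"ay": 0,"az": -0.015,"claw": 5},{"tx": 0,"ty": 0,"tz": 0,"ax": 0,"ay": 0,"az": -0.015,"claw": 5}]'

```text
time: 15.62
tcp_pos: [0.4888, -0.0971, 0.2045]
tcp_rot: [[0.919, 0.394, 0.004], [0.394, -0.919, -0.002], [0.003, 0.004, -1.0]]
ft_force: [-4.6, -0.0, 18.9]
grip_width: 0.0096
```

```bash
python3 st.py
```

```text
15.6167 [-4.5962 -0.0002 18.8656] [0.2557 0.7082 0.3739] [ 0.4888 -0.0971  0.2045] 0.009615070631082885 yaw_y -1.1659005492868513
```

The end of travel is confirmed. I'll back off a touch so the pin sits in the notch with light contact, then ease up.

Emit:
step_arm --motion '[{"tx": 0,"ty": 0,"tz": 0,"ax": 0,"ay": 0,"az": 0.02,"claw": 5},{"tx": 0,"ty": 0,"tz": 0.05,"ax": 0,"ay": 0,"az": 0.02,"claw": 5},{"tx": 0,"ty": 0,"tz": 0.1,"ax": 0,"ay": 0,"az": 0.02,"claw": 5},{"tx": 0,"ty": 0,"tz": 0.15,"ax": 0,"ay": 0,"az": 0.02,"claw": 5},{"tx": 0,"ty": 0,"tz": 0.15,"ax": 0,"ay": 0,"az": 0.02,"claw": 5}]'

```text
time: 16.03
tcp_pos: [0.4888, -0.097, 0.2051]
tcp_rot: [[0.911, 0.412, 0.004], [0.412, -0.911, -0.002], [0.003, 0.004, -1.0]]
ft_force: [-1.3, -0.5, 10.2]
grip_width: 0.0098
```

```bash
python3 st.py
```

```text
16.0333 [-1.2513 -0.4944 10.2027] [0.0455 0.0886 0.1601] [ 0.4888 -0.097   0.2051] 0.009761685049101226 yaw_y -1.1457208076039984
```

Emit:
step_arm --motion '[{"tx": 0,"ty": 0,"tz": 0.05,"ax": 0,"ay": 0,"az": 0,"claw": 5},{"tx": 0,"ty": 0,"tz": 0.1,"ax": 0,"ay": 0,"az": 0,"claw": 5},{"tx": 0,"ty": 0,"tz": 0.1,"ax": 0,"ay": 0,"az": 0,"claw": 5}]'

```text
time: 16.28
tcp_pos: [0.4888, -0.097, 0.2059]
tcp_rot: [[0.911, 0.412, 0.004], [0.412, -0.911, -0.002], [0.003, 0.004, -1.0]]
ft_force: [-0.4, -1.2, 8.8]
grip_width: 0.01
```

```bash
python3 st.py
```

```text
16.2833 [-0.4154 -1.2097  8.8314] [-0.0295 -0.0201  0.2223] [ 0.4888 -0.097   0.2059] 0.00999588193445374 yaw_y -1.1456838377644583
```

Emit:
step_arm --motion '[{"tx": 0,"ty": 0,"tz": 0.05,"ax": 0,"ay": 0,"az": 0,"claw": 5},{"tx": 0,"ty": 0,"tz": 0.1,"ax": 0,"ay": 0,"az": 0,"claw": 5},{"tx": 0,"ty": 0,"tz": 0.1,"ax": 0,"ay": 0,"az": 0,"claw": 5}]'

```text
time: 16.53
tcp_pos: [0.4889, -0.097, 0.2066]
tcp_rot: [[0.911, 0.412, 0.004], [0.412, -0.911, -0.002], [0.003, 0.004, -1.0]]
ft_force: [2.1, -1.5, 6.7]
grip_width: 0.0096
```

```bash
python3 st.py
```

```text
16.5333 [ 2.1097 -1.5473  6.666 ] [-0.0673 -0.1359  0.2367] [ 0.4889 -0.097   0.2066] 0.009573885480982872 yaw_y -1.1456355403344054
```

Emit:
step_arm --motion '[{"tx": 0.05,"ty": 0,"tz": 0.05,"ax": 0,"ay": 0,"az": 0,"claw": 5},{"tx": 0.05,"ty": 0,"tz": 0.1,"ax": 0,"ay": 0,"az": 0,"claw": 5},{"tx": 0.05,"ty": 0,"tz": 0.1,"ax": 0,"ay": 0,"az": 0,"claw": 5}]'

```text
time: 16.78
tcp_pos: [0.489, -0.0969, 0.2071]
tcp_rot: [[0.911, 0.412, 0.003], [0.412, -0.911, -0.002], [0.002, 0.003, -1.0]]
ft_force: [2.5, -2.7, 6.1]
grip_width: 0.0098
```

```bash
python3 st.py
```

```text
16.7833 [ 2.5025 -2.6533  6.1243] [-0.3807 -0.3226  0.2258] [ 0.489  -0.0969  0.2071] 0.009819064120657988 yaw_y -1.145795697098362
```

Emit:
step_arm --motion '[{"tx": 0,"ty": 0,"tz": 0.05,"ax": 0,"ay": 0,"az": 0,"claw": 5},{"tx": 0,"ty": 0,"tz": 0.05,"ax": 0,"ay": 0,"az": 0,"claw": 5},{"tx": 0,"ty": 0,"tz": 0.05,"ax": 0,"ay": 0,"az": 0,"claw": 5}]'

```text
time: 17.03
tcp_pos: [0.489, -0.0969, 0.2074]
tcp_rot: [[0.911, 0.412, 0.003], [0.412, -0.911, -0.002], [0.002, 0.003, -1.0]]
ft_force: [4.6, -3.2, 4.0]
grip_width: 0.0096
```

```bash
python3 st.py
```

```text
17.0333 [ 4.6204 -3.2326  4.0409] [-0.4352 -0.502   0.3049] [ 0.489  -0.0969  0.2074] 0.009565663048466422 yaw_y -1.1459631109344481
```

Emit:
step_arm --motion '[{"tx": 0.05,"ty": -0.03,"tz": 0.03,"ax": 0,"ay": 0,"az": 0,"claw": 5},{"tx": 0.05,"ty": -0.03,"tz": 0.05,"ax": 0,"ay": 0,"az": 0,"claw": 5},{"tx": 0.05,"ty": -0.03,"tz": 0.05,"ax": 0,"ay": 0,"az": 0,"claw": 5}]'

```text
time: 17.28
tcp_pos: [0.4891, -0.097, 0.2074]
tcp_rot: [[0.911, 0.412, 0.002], [0.412, -0.911, -0.001], [0.002, 0.002, -1.0]]
ft_force: [5.3, -1.1, 3.4]
grip_width: 0.0097
```

```bash
python3 st.py;python3 ang.py
```

```text
17.2833 [ 5.2592 -1.1424  3.3964] [-0.4882 -0.6017  0.258 ] [ 0.4891 -0.097   0.2074] 0.009711164916381182 yaw_y -1.1459753783344813
slope [-0.0035  0.133 ] 2395 ztop 0.12056063627867264 1742
far d>.11: n 569 0.004716496701997699
slope [-0.0035  0.133 ] 2395 ztop 0.12054545328461752 1744
far d>.11: n 575 0.005282602964035568
```

Emit:
step_arm --motion '[{"tx": 0.05,"ty": 0,"tz": 0.04,"ax": 0,"ay": 0,"az": 0,"claw": 5},{"tx": 0.05,"ty": 0,"tz": 0.04,"ax": 0,"ay": 0,"az": 0,"claw": 5},{"tx": 0.05,"ty": 0,"tz": 0.04,"ax": 0,"ay": 0,"az": 0,"claw": 5}]'

```text
time: 17.63
tcp_pos: [0.4892, -0.0969, 0.2076]
tcp_rot: [[0.911, 0.412, 0.001], [0.412, -0.911, -0.001], [0.001, 0.001, -1.0]]
ft_force: [3.6, -2.1, 3.7]
grip_width: 0.0097
```

```bash
python3 st.py
```

```text
17.6333 [ 3.5723 -2.1273  3.7375] [-0.6253 -0.5164  0.2951] [ 0.4892 -0.0969  0.2076] 0.009701064648417483 yaw_y -1.1459398912376229
```

Emit:
step_arm --motion '[{"tx": 0,"ty": 0,"tz": 0.05,"ax": 0,"ay": 0,"az": 0,"claw": 5},{"tx": 0,"ty": 0,"tz": 0.05,"ax": 0,"ay": 0,"az": 0,"claw": 5},{"tx": 0,"ty": 0,"tz": 0.05,"ax": 0,"ay": 0,"az": 0,"claw": 5}]'

```text
time: 17.88
tcp_pos: [0.4892, -0.0969, 0.2078]
tcp_rot: [[0.911, 0.412, 0.001], [0.412, -0.911, -0.001], [0.001, 0.001, -1.0]]
ft_force: [5.5, -3.9, 0.2]
grip_width: 0.01
```

```bash
python3 st.py
```

```text
17.8833 [ 5.5132 -3.9287  0.1583] [-0.7321 -0.6582  0.3131] [ 0.4892 -0.0969  0.2078] 0.009994621488778886 yaw_y -1.1461021773590232
```

At the caught height the vertical force is about 0, so the pin is now carrying the spring load in the notch. I'll remove the side load and relax the grip first, then open.

Emit:
step_arm --motion '[{"tx": 0.05,"ty": -0.06,"tz": 0,"ax": 0,"ay": 0,"az": 0.01,"claw": 5},{"tx": 0.05,"ty": -0.06,"tz": 0,"ax": 0,"ay": 0,"az": 0.01,"claw": 5},{"tx": 0.05,"ty": -0.06,"tz": 0,"ax": 0,"ay": 0,"az": 0.01,"claw": 5}]' --squeeze 8

```text
time: 18.13
tcp_pos: [0.4893, -0.097, 0.2078]
tcp_rot: [[0.907, 0.421, -0.0], [0.421, -0.907, 0.0], [0.0, -0.0, -1.0]]
ft_force: [2.5, -0.5, 5.0]
grip_width: 0.01
```

```bash
python3 st.py; python3 ang.py
```

```text
18.1333 [ 2.5119 -0.5312  4.9662] [-0.2302 -0.4878  0.1181] [ 0.4893 -0.097   0.2078] 0.01001497864145539 yaw_y -1.13625199212414
slope [0.0008 0.133 ] 2410 ztop 0.12050005833687516 1743
far d>.11: n 570 0.008877830561360569
slope [-0.0004  0.1331] 2407 ztop 0.12052122303817647 1743
far d>.11: n 566 0.008330417359426238
```

Emit:
step_arm --motion '[{"tx": 0,"ty": 0,"tz": 0,"ax": 0,"ay": 0,"az": 0,"claw": 5},{"tx": 0,"ty": 0,"tz": 0,"ax": 0,"ay": 0,"az": 0,"claw": 5}]' --squeeze 20

```text
time: 18.4
tcp_pos: [0.4893, -0.0971, 0.2078]
tcp_rot: [[0.907, 0.421, -0.0], [0.421, -0.907, 0.0], [-0.0, -0.0, -1.0]]
ft_force: [3.1, -0.8, 3.7]
grip_width: 0.0096
```

```bash
python3 st.py
```

```text
18.4 [ 3.1089 -0.8471  3.6736] [-0.1272 -0.4009  0.2075] [ 0.4893 -0.0971  0.2078] 0.009607369827431307 yaw_y -1.1359037427402356
```

Emit:
step_arm --motion '[{"tx": 0,"ty": 0,"tz": 0.05,"ax": 0,"ay": 0,"az": 0,"claw": 5},{"tx": 0,"ty": 0,"tz": 0.05,"ax": 0,"ay": 0,"az": 0,"claw": 5},{"tx": 0,"ty": 0,"tz": 0.05,"ax": 0,"ay": 0,"az": 0,"claw": 5}]'

```text
time: 18.65
tcp_pos: [0.4892, -0.0971, 0.2079]
tcp_rot: [[0.907, 0.421, -0.0], [0.421, -0.907, 0.0], [-0.0, -0.0, -1.0]]
ft_force: [4.7, -1.3, -0.9]
grip_width: 0.0098
```

```bash
python3 st.py
```

```text
18.65 [ 4.7171 -1.2667 -0.9038] [-0.1679 -0.8249  0.1293] [ 0.4892 -0.0971  0.2079] 0.009802051530904025 yaw_y -1.1360430999070734
```

A 0.5 mm lift command gave only 0.1 mm of rise and a 4.6 N drop, which is stiff, so the pin is caught. Letting go now.

Emit:
step_arm --motion '[{"tx": 0,"ty": 0,"tz": -0.02,"ax": 0,"ay": 0,"az": 0,"claw": 5},{"tx": 0,"ty": 0,"tz": -0.02,"ax": 0,"ay": 0,"az": 0,"claw": 14},{"tx": 0,"ty": 0,"tz": -0.02,"ax": 0,"ay": 0,"az": 0,"claw": 18},{"tx": 0,"ty": 0,"tz": -0.02,"ax": 0,"ay": 0,"az": 0,"claw": 30},{"tx": 0,"ty": 0,"tz": -0.02,"ax": 0,"ay": 0,"az": 0,"claw": 40},{"tx": 0,"ty": 0,"tz": -0.02,"ax": 0,"ay": 0,"az": 0,"claw": 40}]' --squeeze 5

```text
time: 19.15
tcp_pos: [0.4889, -0.0971, 0.2078]
tcp_rot: [[0.907, 0.421, -0.001], [0.421, -0.907, 0.0], [-0.001, -0.001, -1.0]]
ft_force: [0.5, -0.1, 0.6]
grip_width: 0.0337
```

```bash
python3 st.py; python3 ang.py
```

```text
19.15 [ 0.5318 -0.103   0.5819] [-0.0039  0.0389 -0.0033] [ 0.4889 -0.0971  0.2078] 0.0336594349306842 yaw_y -1.1360474653163992
slope [0.0021 0.1329] 2325 ztop 0.12055716034551789 1746
far d>.11: n 504 0.009328070444860396
slope [0.0016 0.133 ] 2323 ztop 0.12058491347869094 1747
far d>.11: n 493 0.009787185940331867
```

View pics/last.png

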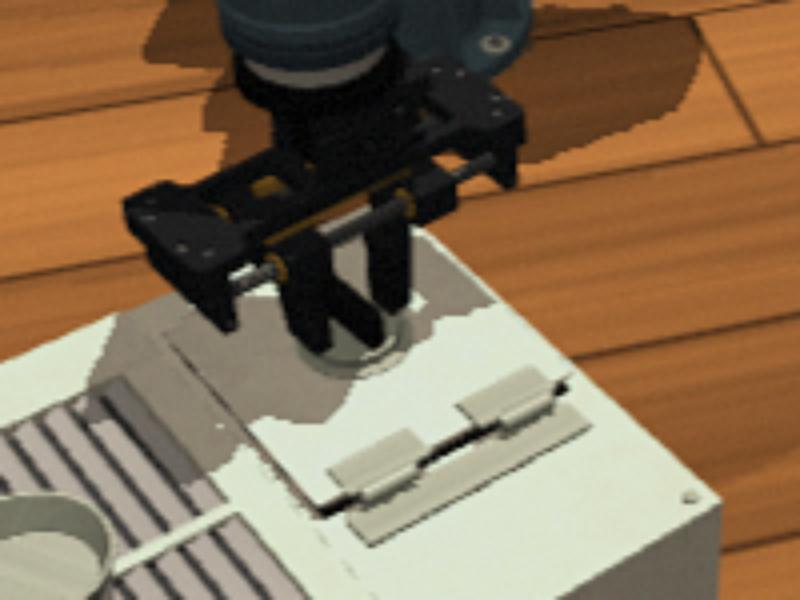

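The fingers are clear of the wing (about px 360,310), which has stayed turned, and the hatch is holding at about 0.034 rad above its stop. I'll retreat straight up and check.

Emit:
step_arm --motion '[{"tx": 0,"ty": 0,"tz": 1,"ax": 0,"ay": 0,"az": 0,"claw": 45},{"tx": 0,"ty": 0,"tz": 2.5,"ax": 0,"ay": 0,"az": 0,"claw": 45},{"tx": 0,"ty": 0,"tz": 5,"ax": 0,"ay": 0,"az": 0,"claw": 45},{"tx": 0,"ty": 0,"tz": 8,"ax": 0,"ay": 0,"az": 0,"claw": 45},{"tx": 0,"ty": 0,"tz": 11,"ax": 0,"ay": 0,"az": 0,"claw": 45},{"tx": 0,"ty": 0,"tz": 11,"ax": 0,"ay": 0,"az": 0,"claw": 45},{"tx": 0,"ty": 0,"tz": 11,"ax": 0,"ay": 0,"az": 0,"claw": 45},{"tx": 0,"ty": 0,"tz": 11,"ax": 0,"ay": 0,"az": 0,"claw": 45}]'

```text
time: 19.92
tcp_pos: [0.4891, -0.0971, 0.3182]
tcp_rot: [[0.907, 0.421, 0.0], [0.421, -0.907, -0.0], [0.0, 0.0, -1.0]]
ft_force: [-0.1, 1.0, -0.8]
grip_width: 0.0397
```

```bash
python3 st.py; python3 ang.py; python3 - <<'E'
from h import *
c=cams.read_camera("scene"); cv2.imwrite("pics/final.png",c["color"])
W=cloud(c).reshape(-1,3)
ex=np.array([.9317,.3633]);ey=np.array([-.3633,.9317]);hg=np.array([.5793,-.0627])
d=-(W[:,:2]-hg)@ex; l=(W[:,:2]-hg)@ey; z=W[:,2]
w=(np.hypot(d-.095,l)<.03)&(z>.15)&(z<.18)
P=W[w][:,:2];mu=P.mean(0);v=np.linalg.svd(P-mu,full_matrices=False)[2][0]
a=np.arctan2(v[1],v[0])%np.pi;print("wing az",a,"turn",(1.743-a)%np.pi,w.sum())
for t in("dish","screwdriver","oil_can"):
    for e in models.search_frame(t,c)[:1]: print(t,e["confidence"],toworld(e["point"],c))
E
```

```text
19.9167 [-0.0654  0.9614 -0.8168] [-0.0319  0.0487  0.0474] [ 0.4891 -0.0971  0.3182] 0.03969379080925739 yaw_y -1.1359569266547163
slope [0.0013 0.133 ] 2705 ztop 0.12061036552711879 1753
far d>.11: n 856 0.009891597449296106
slope [0.0023 0.1329] 2698 ztop 0.1205566060443427 1737
far d>.11: n 857 0.01006145293753809
wing az 0.4858937311136477 turn 1.2571062688863524 146
dish 0.84 [ 0.59470169 -0.26880817  0.13129238]
screwdriver 0.49 [ 0.43641593 -0.46252617  0.02181609]
```

View pics/final.png

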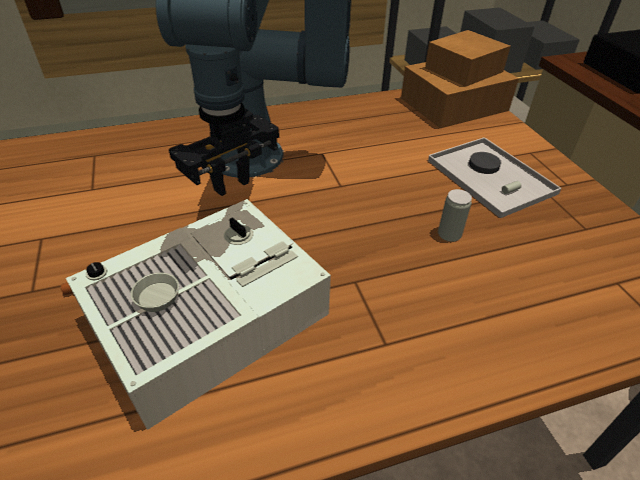

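The gripper is clear. The wing (px 238,228) stays turned by about 1.26 rad, and the hatch lies almost level, about 0.034 rad above the stop. The dish, screwdriver and oil can haven't moved.

```bash
python3 -c "
from station import close_job
print(close_job())"
```

```text
the job is handed in; nothing more can be done
None
```

The hatch is shut and latched, the arm has let go, and the job is handed in. It gives no verdict, so what follows rests on my own readings.

- **Closing and pressing:** I pushed the hatch onto its springs with closed fingertips, gripped the wing and pressed in 0.5 mm steps. The stop showed as a jump from 16.4 to 20.8 N with no further travel, at a hatch angle of about -0.027 rad. The highest press I read was 20.8 N.
- **Turning and latching:** I turned the wing clockwise until the torque rose at about 1.32 rad. The highest torque I read was 0.37 N m. I backed off slightly and eased up about 3 mm until a further lift met stiff resistance, which meant the pin was caught in the notch.
- **Last checks:** With the gripper clear, the wing stood at about 1.26 rad. The hatch read about 0.002 to 0.01 rad, steady at roughly 0.034 above the stop. The dish and screwdriver measured within 3 mm of where they started.

**What disagreed or was missed:**
- The network did not report the oil can in the last picture, but by eye it stands where it was and the arm never went near it.
- While I was easing up, the vertical force read 0.2 N and then 5 N when I took off the side load. I repeated the lift test before letting go, and it confirmed the latch was caught.

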